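# Tip a heel lift over against the turning fence

### The arm

A 6-joint arm with a two-finger parallel gripper is mounted at the origin on the work surface. World frame = base frame: x ahead of the robot, y to its left, z up, the work surface at z = 0. Lengths are in m, angles in rad, forces in N, time in s.
With the tool pointing down it reaches from about 0.25 to 0.725 m from the base axis. Payload 4 kg.
Tool frame: the origin (TCP) lies at the very end of the fingers, on their centre line; the grasp point (between the pads) lies 19 mm behind it; z points along the fingers, y is the line along which they close (so a half turn about z gives the same grasp; the last joint's range is limited). The gripper opens to 85 mm and grips with 20 to 120 N. Pads are 22 mm wide; open, the fingers measure 114 mm over their backs; the gripper's body (76 mm by 85 mm) begins 54 mm behind the grasp point. The pads swing forward as they close: fully open they stand 13 mm farther back than shut.
Start: joints at [1.105, 0.241, 0.005, 1.335, 0, 1.571], TCP at [0.225, 0.447, 0.231] pointing down, gripper open.
Joint ranges: [-2.72, 2.72], [-1.05, 1.87], [-1.09, 1.28], [-1.99, 2.15], [-1.42, 1.44], [-3.14, 3.14]. Speed limits (rad/s): [2.79, 2.79, 3.14, 3.14, 3.14, 3.14].

### API

Orientations are given as a unit quaternion [x, y, z, w].
In Python, from rig import env, optics, nets gives the robot as it stands.
- The arm moves only by the shell command python3 -m creep 'ROWS' [FORCE]. ROWS is JSON, a list of rows, each an object with "claw": the finger opening in cm, from 0 to 8.54; "translation": the shift along the world's x, y, z in cm, a list of three; "turn": the turn, a rotation vector about the world's x, y, z in degrees, a list of three. A call has 1 to 10 rows; each row is the pose to reach, as a shift and turn from the pose commanded when the call began; what a row does not reach only later rows make up. A row lasts 1/12 s, in which the tool goes at most 41.7 mm and 7.16 degrees, less where a joint would pass 70% of its speed; a pose out of reach is approached as far as the arm can. A call with a gripper value outside its range is refused whole. The fingers move at their own pace and stop on an object; FORCE is the grip in N (left out, the last holds). Time passes only in rows, so rows that repeat a pose let the fingers close. It gives the time, the measured TCP pose, the force, the opening and the grip force at its end, in the units of the state.
- env.read_state(): the state, without advancing time (a new reading comes with each control period).
- optics.read_camera(name): name is "side" or "top"; returns the picture (420x560x3 uint8, red, green, blue); there is no depth.
- optics.calibration(name): a dict with "intrinsics" (3x3 intrinsics, pixels), "rvec" (rotation vector, rad) and "tvec" (3), from world to camera coordinates, as OpenCV has them. Camera axes: x right, y down, z forward; pixel columns grow to the right and rows downward; lengths in m; the calibration is good to about 2 mm. A picture is of the moment at which its call begins. calibration takes no time and is no camera call.
- env.hand_in(): hands the job in; it is judged then, once.
Trained networks look in the newest picture that a camera, given by its name, has taken for a name from the list of things; names that differ only in an ending like _2 or _b are one class to them, and where a whole thing is asked for, a point or a joint stands for the part that bears it (a point fixed in the world has none). Each returns a list of dicts, best first, with "p" (0 to 1); they miss things now and then, are a little off and sometimes report something else, mostly with a low value. They report only what shows in the picture. A call takes as long as a camera call. They do not tell look-alikes from the thing itself.
- nets.search_frame(target, camera): "position" ([row, column] in pixels, amid what is visible of it).
The state is a dict: "time_s": time; "q": joint angles; "joint_vel": joint speeds; "effort": joint torques, N m; "eef_pos": TCP position; "ee_rot": TCP orientation; "wrist_force": force on the tool from outside, world axes, zero at the start; "wrist_torque": the same for the moment, N m; "width": opening from 0.0 (shut) to 1.0 (fully open); "grasp_force": force on a finger pad.
Only numpy, scipy, OpenCV 4.12 (cv2) and the standard library are available. Lean on these libraries where they do the work, as an engineer would, in place of code of your own. Each camera call takes 0.05 s, during which the arm holds its last target. There are 200 camera calls.

### The job

Turn the heel lift over so that its tan side is up, ready for cement: with the fingertips push it along the bench against the steel-faced fence until it tips up and stays leaning on the fence by itself, then push its raised edge back from behind the fence so that it falls over and lies flat on the bench, just in front of the fence. Only push it: do not pinch, lift or carry it, and leave the spool, the jar and the tool pot alone.

Things in the scene. Friction and masses are not known exactly. Their poses are not given: they have to be found in the camera images.
- heel_centre (a point): Centre (half-way up) of the loose heel lift, a stiff plate 80 mm long (x) by 68 mm wide (y) by 8 mm thick (z), 35 to 70 g. Black rubber face +z, tan fibreboard face -z; it starts flat on the bench, black up. Its straight 68 mm edge is at -x; its two rounded corners (16 mm radius) are at +x, towards the fence at the start. Friction on the bench about 0.6.
- fence: Fixed fence: wooden block 240 mm long (its y), 45 mm high, with a slippery polished steel front. Origin: middle of the foot of the front, at bench level; x points from the front, where the lift lies, to the back; z up. The front leans back in three flats: 9 mm behind the foot at 13 mm height, 16 mm at 27 mm, 20 mm at 45 mm (top edge). Top flat, back upright 47 mm behind the foot.
- fence_top (a point): Middle of the fence's front top edge, 20 mm behind the foot, 45 mm high; axes as the fence. An edge of the lift pushed squarely at the front rides up it; with its rear edge pushed to the foot the lift leans back at about 65 degrees from the bench, its top about 75 mm high (30 mm above the fence), and stays so when let go. Pushed from behind past upright, it falls to the front.
- spool: Loose cream spool of thread, 48 mm in diameter, 60 mm high, standing; origin at the centre of its underside. Bystander: leave alone.
- jar: Loose amber jar with a black cap, 60 mm in diameter, 75 mm high, standing; origin at the centre of its underside. Bystander: leave alone.
- pot: Loose steel pot, 72 mm in diameter, 95 mm high, with tool handles standing out of it up to about 150 mm; origin at the centre of its underside. Bystander: leave alone.
Mind the look-alikes: they are no part of the job. Of the things that look like the part that bears heel_centre, take the one that is farthest to the robot's left at the start.

How it is judged:
On the way:
1. the heel lift stands tipped up, leaning on the fence by itself, with one edge on the bench and no finger on it (angle between heel_centre's own z axis and vertical between 0.9 and 1.6 rad and contact force between heel and fence above 0.01 N and contact force between heel and the fingers below 0.02 N and contact force between heel and table above 0.05 N and y of heel_centre in the frame of fence between -0.12 and 0.12 m and x of heel_centre in the frame of fence below 0.03 m), for 0.2 s.
At the end, for the whole second after the job is handed in: The heel lift lies flat on the bench (within 0.14 rad) with its tan face up, at rest, its centre 15 to 160 mm in front of the foot of the fence and between the fence's two ends (angle between heel_centre's own z axis and vertical above 3 rad and height (world z) of heel_centre below 0.012 m and x of heel_centre in the frame of fence between -0.16 and 0.03 m and y of heel_centre in the frame of fence between -0.12 and 0.12 m and x of heel_centre in the frame of fence below -0.015 m and linear speed of heel below 0.01 m/s and angular speed of heel below 0.1 rad/s); the robot touches nothing.
It fails at once if the heel lift is lifted or carried off the bench (height (world z) of heel_centre above 0.056 m or (height (world z) of heel_centre above 0.035 m and (angle between heel_centre's own z axis and vertical below 0.5 rad or angle between heel_centre's own z axis and vertical above 2.64 rad))).
It fails at once if the spool, the jar or the pot is disturbed (moved over 20 mm or tipped) (distance of any of spool, jar, pot from where it was at the start of the episode above 0.02 m or angle between any of spool, jar, pot's own z axis and vertical above 0.3 rad).
It also fails if it takes over 51 s, if anything falls off the work surface, if the arm or the gripper's body presses on something with over 40 N, if the wrist force passes 120 N, or if a joint passes its speed limit or range.

## Working session

There is one attempt and no reset: what is moved stays moved. The work goes in short steps, Python scripts to look and compute and a shell command to move; the robot and the scene stay as the last step left them, time stands still between calls to the robot, and variables do not carry over. Pictures are saved under pics/ and viewed, at most 10 in all, crops included, and the job is handed in when it is done.

```bash
ls; mkdir -p pics
cat > h.py <<'E'
import numpy as np,cv2
from rig import env,optics,nets
def ray(cam,px,z):
    c=optics.calibration(cam);K=np.array(c["intrinsics"],float);R=cv2.Rodrigues(np.array(c["rvec"],float))[0];t=np.array(c["tvec"],float).ravel()
    u=np.linalg.inv(K)@np.array([px[1],px[0],1.0]);d=R.T@u;o=-R.T@t
    return o+d*(z-o[2])/d[2]
def proj(cam,P):
    c=optics.calibration(cam)
    return cv2.projectPoints(np.array(P,float).reshape(-1,1,3),np.array(c["rvec"],float),np.array(c["tvec"],float),np.array(c["intrinsics"],float),None)[0].reshape(-1,2)[:,::-1]
def snap(cam,name=None):
    im=optics.read_camera(cam)
    if name: cv2.imwrite("pics/"+name,im[:,:,::-1])
    return im
E
python3 - <<'E'
from h import *
a=snap("top");b=snap("side")
cv2.imwrite("pics/a_top.png",a[:,:,::-1]);cv2.imwrite("pics/a_side.png",b[:,:,::-1])
for cam in("top","side"):
  for n,z in(("heel_centre",.004),("fence",.03),("spool",.03),("jar",.04),("pot",.06)):
    for r in nets.search_frame(n,cam)[:4]: print(cam,n,np.round(r["position"]),round(r["p"],2),ray(cam,r["position"],z).round(3))
s=env.read_state();print(s["time_s"],s["eef_pos"],s["ee_rot"],s["width"])
E
```

```text
pics
top heel_centre [126. 423.] 0.84 [ 0.715 -0.301  0.004]
top heel_centre [309. 386.] 0.8 [ 0.309 -0.199  0.004]
top heel_centre [229. 347.] 0.7 [ 0.478 -0.121  0.004]
top heel_centre [249. 404.] 0.66 [ 0.436 -0.243  0.004]
top fence [160. 340.] 0.82 [ 0.625 -0.105  0.03 ]
top spool [236. 262.] 0.73 [0.461 0.062 0.03 ]
top jar [185. 443.] 0.87 [ 0.569 -0.322  0.04 ]
top pot [167. 244.] 0.66 [0.6   0.099 0.06 ]
side heel_centre [329. 403.] 0.94 [ 0.719 -0.309  0.004]
side heel_centre [330. 262.] 0.91 [ 0.438 -0.251  0.004]
side heel_centre [320. 193.] 0.84 [ 0.303 -0.201  0.004]
side heel_centre [276. 266.] 0.66 [ 0.475 -0.113  0.004]
side fence [266. 332.] 0.82 [ 0.622 -0.137  0.03 ]
side spool [219. 252.] 0.85 [0.472 0.06  0.03 ]
side jar [339. 338.] 0.62 [ 0.57  -0.325  0.04 ]
side pot [191. 293.] 0.87 [0.594 0.116 0.06 ]
0.6 [0.2245485  0.44671353 0.23129467] [ 2.30798462e-01  9.73001577e-01 -2.48358159e-05 -5.94503075e-06] 0.9974078557495459
```

View pics/a_top.png

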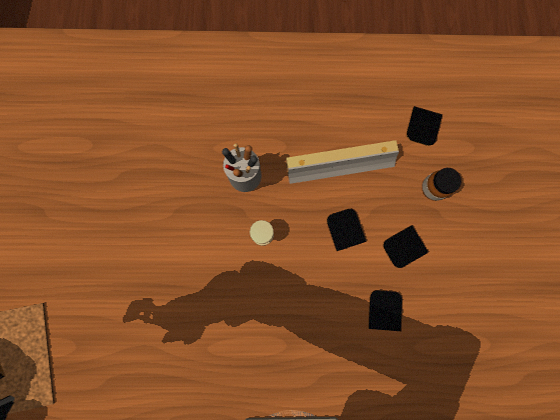

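View pics/a_side.png

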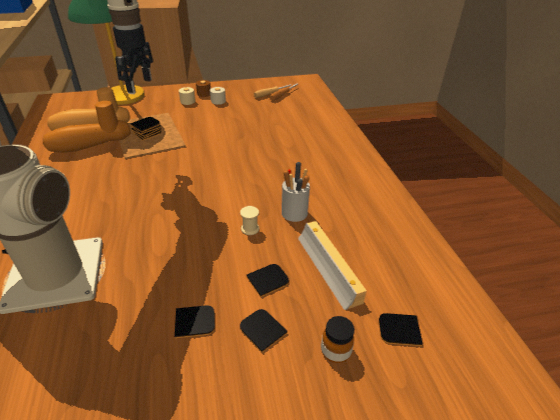

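Run:
```python
from h import *
a=cv2.imread("pics/a_top.png")
cv2.imwrite("pics/crop.png",cv2.resize(a[110:330,280:480],None,fx=2.7,fy=2.7,interpolation=cv2.INTER_CUBIC))
```

```text
(no output)
```

View pics/crop.png

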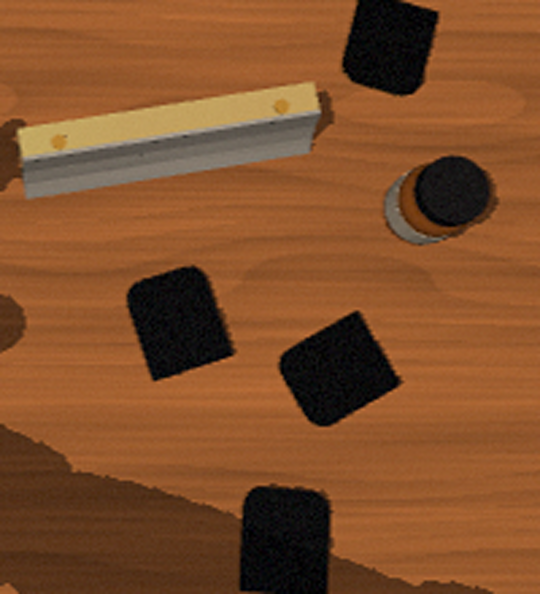

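The four look-alikes in the top view are at (126,423), (309,386), (229,347) and (249,404). The one at (229,347), world y≈-0.12, is farthest to the robot's left. Its rounded corners face the fence, so it fits. The fence foot in the crop runs from about (183,290) to (166,395) in full-picture pixels (row, column).

```bash
python3 - <<'E'
from h import *
a=cv2.imread("pics/a_top.png")
m=(a.max(2)<45).astype(np.uint8)
n,l,st,c=cv2.connectedComponentsWithStats(m)
i=l[229,347];ys,xs=np.where(l==i)
P=np.array([ray("top",(y,x),.008)[:2] for y,x in zip(ys,xs)],np.float32)
r=cv2.minAreaRect(P);print(r,P.mean(0));print(cv2.boxPoints(r))
f=[ray("top",p,0)[:2] for p in((183.3,290),(166.3,395.5))]
print(f,np.linalg.norm(f[0]-f[1]))
t=[ray("top",p,.045)[:2] for p in((110+158/2.7,280+22/2.7),(110+115/2.7,280+320/2.7))]
print("topfront",t,np.linalg.norm(t[0]-t[1]))
d=t[1]-t[0];print(np.degrees(np.arctan2(d[0],-d[1])))
# side view foot check
d=f[1]-f[0];print(np.degrees(np.arctan2(d[0],-d[1])))
print(proj("side",[[*f[0],0],[*f[1],0],[*t[0],.045],[*t[1],.045]]))
for cc in cv2.boxPoints(r):print(proj("side",[[*cc,.008]]))
E
python3 - <<'E'
import cv2
b=cv2.imread("pics/a_side.png")
cv2.imwrite("pics/crop2.png",cv2.resize(b[200:320,230:380],None,fx=5,fy=5,interpolation=cv2.INTER_CUBIC))
E
```

```text
((0.4793882966041565, -0.11660262942314148), (0.07938369363546371, 0.0669483095407486), 17.44498634338379) [ 0.4783497  -0.11692002]
[[ 0.43148685 -0.09656733]
 [ 0.45155728 -0.16043636]
 [ 0.52728975 -0.13663793]
 [ 0.5072193  -0.0727689 ]]
[array([0.58048988, 0.0025098 ]), array([ 0.62098971, -0.23513817])] 0.24107425253792555
topfront [array([0.60167157, 0.00790612]), array([ 0.63838166, -0.22858245])] 0.2393208551441653
8.823595984117356
9.671398588480246
[[237.02319543 297.84674597]
 [309.18623838 344.50516596]
 [221.29979775 306.36363085]
 [292.04664287 353.96513119]]
[[272.48358623 246.36859485]]
[[292.56099751 260.15165633]]
[[279.05231748 291.00475545]]
[[260.20800259 276.26259833]]
```

View pics/crop2.png

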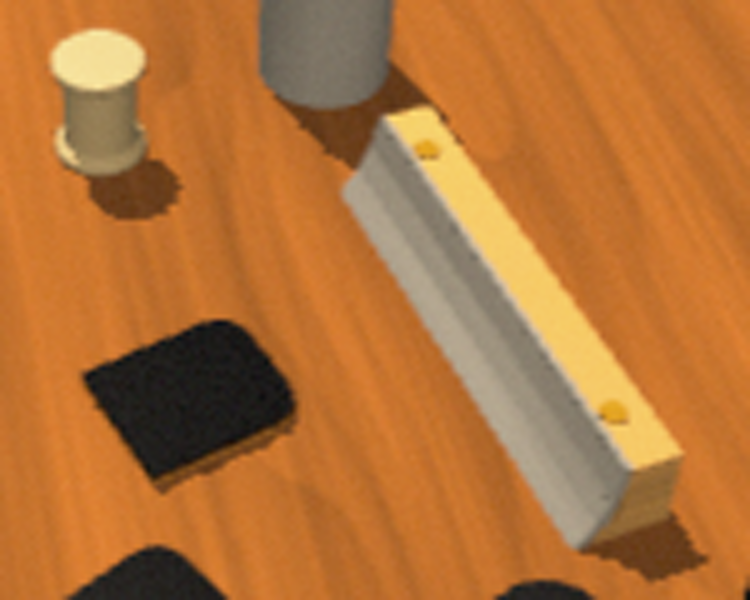

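The side view agrees with the top to about 1 px. The fence foot middle is at (0.601,-0.116) with yaw 9.3°. The lift centre is at (0.479,-0.117) with yaw 17.4°, and the measured plate is 79×67 mm, which matches the given size. I'll push with two spread fingertips square to the fence, so first I move in behind the lift.

```bash
python3 -m creep '[{"claw":3.5,"translation":[9,-28,-5],"turn":[0,0,18]},{"claw":3.5,"translation":[9,-28,-5],"turn":[0,0,36]},{"claw":3.5,"translation":[9,-28,-5],"turn":[0,0,36]},{"claw":3.5,"translation":[9,-28,-5],"turn":[0,0,36]},{"claw":3.5,"translation":[9,-28,-5],"turn":[0,0,36]},{"claw":3.5,"translation":[9,-28,-5],"turn":[0,0,36]},{"claw":3.5,"translation":[9,-28,-5],"turn":[0,0,36]},{"claw":3.5,"translation":[9,-28,-5],"turn":[0,0,36]},{"claw":3.5,"translation":[9,-28,-5],"turn":[0,0,36]}]' 30
python3 -m creep '[{"claw":3.5,"translation":[9.6,-29.8,-9],"turn":[1,-5.9,0]},{"claw":3.5,"translation":[9.6,-29.8,-9],"turn":[1,-5.9,0]},{"claw":3.5,"translation":[9.6,-29.8,-9],"turn":[1,-5.9,0]},{"claw":3.5,"translation":[9.6,-29.8,-9],"turn":[1,-5.9,0]},{"claw":3.5,"translation":[9.6,-29.8,-9],"turn":[1,-5.9,0]},{"claw":3.5,"translation":[9.6,-29.8,-9],"turn":[1,-5.9,0]},{"claw":3.5,"translation":[9.6,-29.8,-9],"turn":[1,-5.9,0]},{"claw":3.5,"translation":[9.6,-29.8,-9],"turn":[1,-5.9,0]},{"claw":3.5,"translation":[9.6,-29.8,-9],"turn":[1,-5.9,0]},{"claw":3.5,"translation":[9.6,-29.8,-9],"turn":[1,-5.9,0]}]'
cat >> h.py <<'E'
from scipy.spatial.transform import Rotation as Rn
def st():
    s=env.read_state();R=Rn.from_quat(s["ee_rot"]).as_matrix();p=np.array(s["eef_pos"]);c,n=np.cos(np.radians(9.3)),np.sin(np.radians(9.3));d=p[:2]-[.6007,-.1163]
    print("t",round(s["time_s"],2),"p",p.round(4),"fence",(d@[c,n]).round(4),(d@[-n,c]).round(4),"ytool yaw",np.degrees(np.arctan2(R[1,1],R[0,1])).round(1),"z",R[:,2].round(3),"F",np.round(s["wrist_force"],1),"w",round(s["width"],3))
E
python3 -c "from h import *;st()"
```

```text
time_s: 1.35
eef_pos: [0.3145, 0.1628, 0.1806]
ee_rot: [-0.078, 0.997, -0.001, -0.001]
wrist_force: [-0.5, 0.6, -0.2]
width: 0.412
grasp_force: 0.0
time_s: 2.18
eef_pos: [0.4108, -0.1324, 0.0908]
ee_rot: [-0.079, 0.995, 0.005, 0.052]
wrist_force: [0.4, 1.2, -0.4]
width: 0.408
grasp_force: 0.0
t 2.18 p [ 0.4108 -0.1324  0.0908] fence -0.19 0.0148 ytool yaw 99.1 z [ 0.102  0.018 -0.995] F [ 0.4  1.2 -0.4] w 0.408
```

```bash
python3 -m creep '[{"claw":3.5,"translation":[0,0,-3],"turn":[0,0,0]},{"claw":3.5,"translation":[0,0,-6],"turn":[0,0,0]},{"claw":3.5,"translation":[0,0,-8.3],"turn":[0,0,0]},{"claw":3.5,"translation":[0,0,-8.3],"turn":[0,0,0]},{"claw":3.5,"translation":[0,0,-8.3],"turn":[0,0,0]},{"claw":3.5,"translation":[0,0,-8.5],"turn":[0,0,0]},{"claw":3.5,"translation":[0,0,-8.6],"turn":[0,0,0]},{"claw":3.5,"translation":[0,0,-8.6],"turn":[0,0,0]}]'
python3 -c "
from h import *;st();a=snap('side')
cv2.imwrite('pics/tip.png',cv2.resize(a[200:350,180:380],None,fx=4,fy=4,interpolation=cv2.INTER_CUBIC)[:,:,::-1])"
```

```text
time_s: 2.85
eef_pos: [0.4119, -0.1314, 0.0067]
ee_rot: [-0.081, 0.995, 0.004, 0.053]
wrist_force: [0.6, -0.0, -0.3]
width: 0.407
grasp_force: 0.0
t 2.85 p [ 0.4119 -0.1314  0.0067] fence -0.1887 0.0156 ytool yaw 99.4 z [ 0.106  0.017 -0.994] F [ 0.6 -0.  -0.3] w 0.407
```

View pics/tip.png

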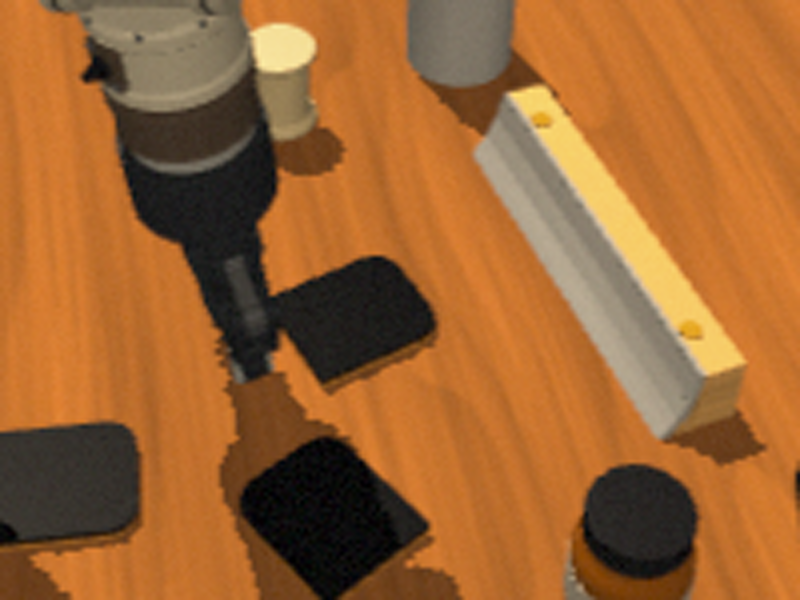

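The fingers stand just behind the lift's straight edge, with the tips near crop (375,250), and the other plates are clear. Next I lower them to feel for the bench.

```bash
python3 -m creep '[{"claw":3.5,"translation":[0,0,-0.3],"turn":[0,0,0]},{"claw":3.5,"translation":[0,0,-0.3],"turn":[0,0,0]},{"claw":3.5,"translation":[0,0,-0.3],"turn":[0,0,0]}]'
python3 -m creep '[{"claw":3.5,"translation":[0,0,-0.2],"turn":[0,0,0]},{"claw":3.5,"translation":[0,0,-0.2],"turn":[0,0,0]},{"claw":3.5,"translation":[0,0,-0.2],"turn":[0,0,0]}]'
python3 -m creep '[{"claw":3.5,"translation":[0,0,-0.2],"turn":[0,0,0]},{"claw":3.5,"translation":[0,0,-0.2],"turn":[0,0,0]},{"claw":3.5,"translation":[0,0,-0.2],"turn":[0,0,0]}]'
```

```text
time_s: 3.15
eef_pos: [0.4105, -0.1313, 0.0024]
ee_rot: [-0.081, 0.995, 0.005, 0.052]
wrist_force: [0.6, -0.8, 0.5]
width: 0.408
grasp_force: 0.0
time_s: 3.4
eef_pos: [0.4104, -0.1312, 0.0001]
ee_rot: [-0.081, 0.995, 0.005, 0.052]
wrist_force: [-0.8, -0.6, 0.2]
width: 0.409
grasp_force: 0.0
time_s: 3.65
eef_pos: [0.4106, -0.1313, -0.0004]
ee_rot: [-0.081, 0.995, 0.004, 0.052]
wrist_force: [-5.2, 1.4, 16.3]
width: 0.411
grasp_force: 8.2
```

```bash
python3 -m creep '[{"claw":3.5,"translation":[0,0,0.3],"turn":[0,0,0]},{"claw":3.5,"translation":[0,0,0.3],"turn":[0,0,0]},{"claw":3.5,"translation":[0.49,0.08,0.3],"turn":[0,0,0]},{"claw":3.5,"translation":[0.99,0.16,0.3],"turn":[0,0,0]},{"claw":3.5,"translation":[1.48,0.24,0.3],"turn":[0,0,0]},{"claw":3.5,"translation":[1.97,0.32,0.3],"turn":[0,0,0]},{"claw":3.5,"translation":[2.47,0.4,0.3],"turn":[0,0,0]},{"claw":3.5,"translation":[2.96,0.49,0.3],"turn":[0,0,0]},{"claw":3.5,"translation":[3.45,0.57,0.3],"turn":[0,0,0]},{"claw":3.5,"translation":[3.95,0.65,0.3],"turn":[0,0,0]}]'
python3 -m creep '[{"claw":3.5,"translation":[0.49,0.08,0],"turn":[0,0,0]},{"claw":3.5,"translation":[0.99,0.16,0],"turn":[0,0,0]},{"claw":3.5,"translation":[1.48,0.24,0],"turn":[0,0,0]},{"claw":3.5,"translation":[1.97,0.32,0],"turn":[0,0,0]},{"claw":3.5,"translation":[2.47,0.4,0],"turn":[0,0,0]},{"claw":3.5,"translation":[2.96,0.49,0],"turn":[0,0,0]},{"claw":3.5,"translation":[3.45,0.57,0],"turn":[0,0,0]},{"claw":3.5,"translation":[3.45,0.57,0],"turn":[0,0,0]}]'
python3 -c "
from h import *;st();a=snap('side');b=snap('top')
cv2.imwrite('pics/push.png',np.hstack([cv2.resize(x,None,fx=2.6,fy=2.6,interpolation=cv2.INTER_CUBIC) for x in (a[190:340,230:380],b[130:280,280:430])])[:,:,::-1])"
```

```text
time_s: 4.48
eef_pos: [0.4506, -0.1247, 0.0012]
ee_rot: [-0.081, 0.995, 0.005, 0.052]
wrist_force: [-0.7, -0.8, -0.2]
width: 0.414
grasp_force: 0.1
time_s: 5.15
eef_pos: [0.486, -0.1191, 0.0016]
ee_rot: [-0.081, 0.995, 0.004, 0.053]
wrist_force: [0.3, -0.2, -0.1]
width: 0.411
grasp_force: 0.0
t 5.15 p [ 0.486  -0.1191  0.0016] fence -0.1136 0.0158 ytool yaw 99.3 z [ 0.104  0.017 -0.994] F [ 0.3 -0.2 -0.1] w 0.411
```

View pics/push.png

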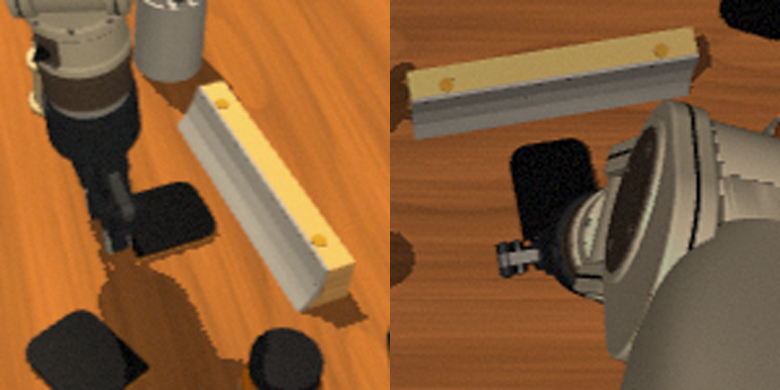

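The lift is square to the fence and about 2 cm short of it, still on its two fingertips. I keep pushing.

```bash
python3 -m creep '[{"claw":3.5,"translation":[0.49,0.08,0],"turn":[0,0,0]},{"claw":3.5,"translation":[0.99,0.16,0],"turn":[0,0,0]},{"claw":3.5,"translation":[1.48,0.24,0],"turn":[0,0,0]},{"claw":3.5,"translation":[1.97,0.32,0],"turn":[0,0,0]},{"claw":3.5,"translation":[2.47,0.4,0],"turn":[0,0,0]},{"claw":3.5,"translation":[2.96,0.49,0],"turn":[0,0,0]},{"claw":3.5,"translation":[3.45,0.57,0],"turn":[0,0,0]},{"claw":3.5,"translation":[3.95,0.65,0],"turn":[0,0,0]},{"claw":3.5,"translation":[4.44,0.73,0],"turn":[0,0,0]},{"claw":3.5,"translation":[4.93,0.81,0],"turn":[0,0,0]}]'
python3 -m creep '[{"claw":3.5,"translation":[0.3,0.05,0],"turn":[0,0,0]},{"claw":3.5,"translation":[0.59,0.1,0],"turn":[0,0,0]},{"claw":3.5,"translation":[0.89,0.14,0],"turn":[0,0,0]},{"claw":3.5,"translation":[1.18,0.2,0],"turn":[0,0,0]},{"claw":3.5,"translation":[1.48,0.24,0],"turn":[0,0,0]},{"claw":3.5,"translation":[1.78,0.29,0],"turn":[0,0,0]},{"claw":3.5,"translation":[2.07,0.34,0],"turn":[0,0,0]},{"claw":3.5,"translation":[2.37,0.39,0],"turn":[0,0,0]},{"claw":3.5,"translation":[2.66,0.44,0],"turn":[0,0,0]},{"claw":3.5,"translation":[2.96,0.49,0],"turn":[0,0,0]}]'
python3 -c "
from h import *;st();a=snap('side');b=snap('top')
cv2.imwrite('pics/tipped.png',np.hstack([cv2.resize(x,None,fx=2.6,fy=2.6,interpolation=cv2.INTER_CUBIC) for x in (a[190:340,230:380],b[130:280,280:430])])[:,:,::-1])"
```

```text
time_s: 6.08
eef_pos: [0.5344, -0.1108, 0.0012]
ee_rot: [-0.081, 0.995, 0.005, 0.052]
wrist_force: [-0.2, 0.1, -0.7]
width: 0.407
grasp_force: 0.3
time_s: 6.92
eef_pos: [0.5637, -0.106, 0.0013]
ee_rot: [-0.081, 0.995, 0.005, 0.052]
wrist_force: [-0.7, -0.8, 0.3]
width: 0.409
grasp_force: 0.2
t 6.92 p [ 0.5637 -0.106   0.0013] fence -0.0349 0.0161 ytool yaw 99.3 z [ 0.103  0.017 -0.995] F [-0.7 -0.8  0.3] w 0.409
```

View pics/tipped.png

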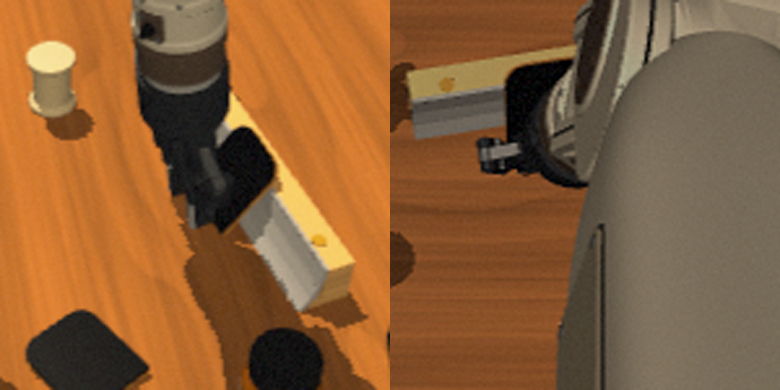

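The lift is riding up the fence. About 15 mm remains until its rear edge reaches the foot.

```bash
python3 -m creep '[{"claw":3.5,"translation":[0.3,0.05,0],"turn":[0,0,0]},{"claw":3.5,"translation":[0.59,0.1,0],"turn":[0,0,0]},{"claw":3.5,"translation":[0.79,0.13,0],"turn":[0,0,0]},{"claw":3.5,"translation":[0.99,0.16,0],"turn":[0,0,0]},{"claw":3.5,"translation":[1.18,0.2,0],"turn":[0,0,0]},{"claw":3.5,"translation":[1.18,0.2,0],"turn":[0,0,0]}]'
python3 -m creep '[{"claw":3.5,"translation":[0.15,0.02,0],"turn":[0,0,0]},{"claw":3.5,"translation":[0.3,0.05,0],"turn":[0,0,0]},{"claw":3.5,"translation":[0.3,0.05,0],"turn":[0,0,0]}]'
python3 -c "
from h import *;st()"
```

```text
time_s: 7.52
eef_pos: [0.5758, -0.104, 0.0014]
ee_rot: [-0.081, 0.995, 0.005, 0.052]
wrist_force: [-0.7, 0.0, -0.3]
width: 0.41
grasp_force: 0.0
time_s: 7.77
eef_pos: [0.5786, -0.1035, 0.0013]
ee_rot: [-0.081, 0.995, 0.005, 0.052]
wrist_force: [0.5, 1.0, -0.4]
width: 0.412
grasp_force: 0.1
t 7.77 p [ 0.5786 -0.1035  0.0013] fence -0.0198 0.0162 ytool yaw 99.3 z [ 0.103  0.017 -0.995] F [ 0.5  1.  -0.4] w 0.412
```

```bash
python3 -m creep '[{"claw":3.5,"translation":[0.1,0.02,0],"turn":[0,0,0]},{"claw":3.5,"translation":[0.2,0.03,0],"turn":[0,0,0]},{"claw":3.5,"translation":[0.2,0.03,0],"turn":[0,0,0]}]'
python3 -m creep '[{"claw":3.5,"translation":[0.1,0.02,0],"turn":[0,0,0]},{"claw":3.5,"translation":[0.2,0.03,0],"turn":[0,0,0]},{"claw":3.5,"translation":[0.2,0.03,0],"turn":[0,0,0]}]'
python3 -c "
from h import *;st();a=snap('side');b=snap('top')
cv2.imwrite('pics/lean.png',np.hstack([cv2.resize(x,None,fx=3.5,fy=3.5,interpolation=cv2.INTER_CUBIC) for x in (a[200:310,260:370],b[130:240,280:390])])[:,:,::-1])"
```

```text
time_s: 8.02
eef_pos: [0.5805, -0.1033, 0.0013]
ee_rot: [-0.081, 0.995, 0.005, 0.052]
wrist_force: [-1.0, -0.5, -0.2]
width: 0.407
grasp_force: 0.1
time_s: 8.27
eef_pos: [0.5809, -0.1031, 0.0011]
ee_rot: [-0.081, 0.995, 0.004, 0.051]
wrist_force: [-4.4, -0.9, 3.3]
width: 0.411
grasp_force: 2.9
t 8.27 p [ 0.5809 -0.1031  0.0011] fence -0.0174 0.0162 ytool yaw 99.3 z [ 0.1    0.017 -0.995] F [-4.4 -0.9  3.3] w 0.411
```

View pics/lean.png

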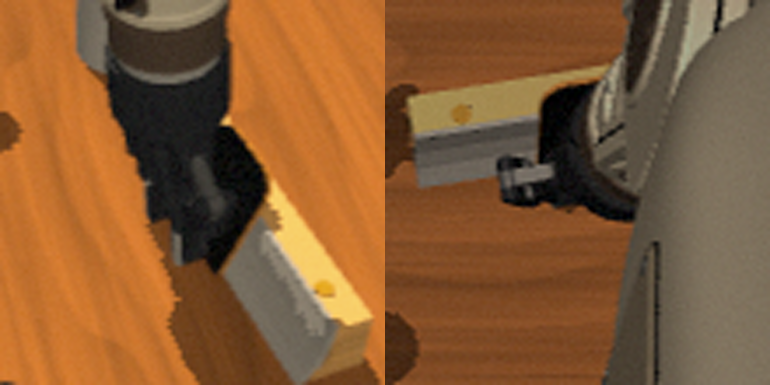

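The force rose to about 5 N at x_f=-17 mm, just where the geometry says the edge meets the foot. I back off straight and then rise.

```bash
python3 -m creep '[{"claw":3.5,"translation":[-0.6,-0.1,0.1],"turn":[0,0,0]},{"claw":3.5,"translation":[-1.5,-0.25,0.1],"turn":[0,0,0]},{"claw":3.5,"translation":[-3,-0.5,0.1],"turn":[0,0,0]},{"claw":3.5,"translation":[-5,-0.8,0.1],"turn":[0,0,0]},{"claw":3.5,"translation":[-6.9,-1.1,0.1],"turn":[0,0,0]},{"claw":3.5,"translation":[-6.9,-1.1,3],"turn":[0,0,0]},{"claw":3.5,"translation":[-6.9,-1.1,7],"turn":[0,0,0]},{"claw":1,"translation":[-6.9,-1.1,11],"turn":[0,0,0]},{"claw":0,"translation":[-6.9,-1.1,14],"turn":[0,0,0]},{"claw":0,"translation":[-6.9,-1.1,14],"turn":[-1,5.9,0]}]'
python3 -c "
from h import *;st();a=snap('side');b=snap('top')
cv2.imwrite('pics/lean2.png',np.hstack([cv2.resize(x,None,fx=3.5,fy=3.5,interpolation=cv2.INTER_CUBIC) for x in (a[200:310,260:370],b[130:240,280:390])])[:,:,::-1])"
```

```text
time_s: 9.2
eef_pos: [0.5143, -0.1155, 0.1499]
ee_rot: [-0.08, 0.997, -0.002, 0.006]
wrist_force: [0.1, -0.1, 0.1]
width: 0.005
grasp_force: 0.0
t 9.2 p [ 0.5143 -0.1155  0.1499] fence -0.0851 0.0147 ytool yaw 99.2 z [ 0.013 -0.003 -1.   ] F [ 0.1 -0.1  0.1] w 0.005
```

View pics/lean2.png

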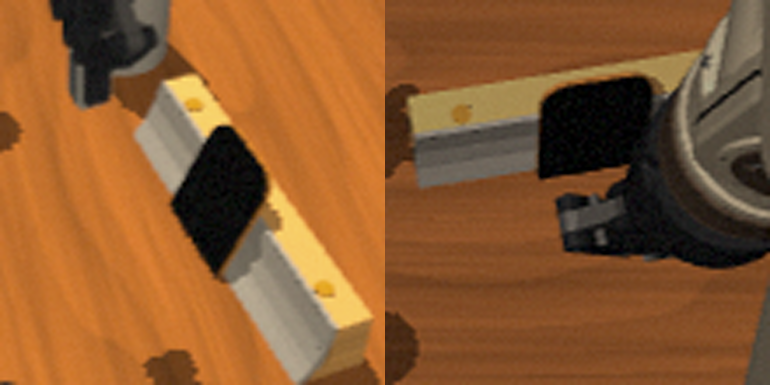

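The lift leans on the fence by itself and is square to it. Now I pass over the top and come down behind the fence with the fingers shut.

```bash
python3 -m creep '[{"claw":0,"translation":[4,0.65,0],"turn":[0,0,0]},{"claw":0,"translation":[8,1.3,0],"turn":[0,0,0]},{"claw":0,"translation":[12,1.9,0],"turn":[0,0,0]},{"claw":0,"translation":[15.8,2.6,0],"turn":[0,0,0]},{"claw":0,"translation":[15.8,2.6,0],"turn":[0,0,0]},{"claw":0,"translation":[15.8,2.6,-3],"turn":[0,0,0]},{"claw":0,"translation":[15.8,2.6,-6],"turn":[0,0,0]},{"claw":0,"translation":[15.8,2.6,-9],"turn":[0,0,0]},{"claw":0,"translation":[15.8,2.6,-9.4],"turn":[0,0,0]},{"claw":0,"translation":[15.8,2.6,-9.4],"turn":[0,0,0]}]'
python3 -c "
from h import *;st()"
```

```text
time_s: 10.13
eef_pos: [0.6678, -0.0877, 0.0436]
ee_rot: [-0.081, 0.997, 0.001, -0.004]
wrist_force: [-0.0, 0.2, 0.1]
width: -0.0
grasp_force: 0.0
t 10.13 p [ 0.6678 -0.0877  0.0436] fence 0.0708 0.0174 ytool yaw 99.3 z [-0.007  0.001 -1.   ] F [-0.   0.2  0.1] w -0.0
```

```bash
python3 -m creep '[{"claw":0,"translation":[0,0,1.4],"turn":[0,0,0]},{"claw":0,"translation":[0,0,1.4],"turn":[0,0,0]},{"claw":0,"translation":[-1,-0.16,1.4],"turn":[0,0,0]},{"claw":0,"translation":[-2,-0.33,1.4],"turn":[0,0,0]},{"claw":0,"translation":[-2.5,-0.4,1.4],"turn":[0,0,0]},{"claw":0,"translation":[-3,-0.5,1.4],"turn":[0,0,0]},{"claw":0,"translation":[-3.5,-0.57,1.4],"turn":[0,0,0]},{"claw":0,"translation":[-4,-0.66,1.4],"turn":[0,0,0]},{"claw":0,"translation":[-4.5,-0.74,1.4],"turn":[0,0,0]},{"claw":0,"translation":[-5,-0.82,1.4],"turn":[0,0,0]}]'
python3 -m creep '[{"claw":0,"translation":[-0.5,-0.08,0],"turn":[0,0,0]},{"claw":0,"translation":[-1,-0.16,0],"turn":[0,0,0]},{"claw":0,"translation":[-1.5,-0.24,0],"turn":[0,0,0]},{"claw":0,"translation":[-2,-0.33,0],"turn":[0,0,0]},{"claw":0,"translation":[-2.5,-0.41,0],"turn":[0,0,0]},{"claw":0,"translation":[-3,-0.5,0],"turn":[0,0,0]},{"claw":0,"translation":[-3,-0.5,0],"turn":[0,0,0]},{"claw":0,"translation":[-3,-0.5,0],"turn":[0,0,0]},{"claw":0,"translation":[-3,-0.5,3],"turn":[0,0,0]},{"claw":0,"translation":[-3,-0.5,6],"turn":[0,0,0]}]'
python3 -c "
from h import *;st();a=snap('side');b=snap('top')
cv2.imwrite('pics/fell.png',np.hstack([cv2.resize(x,None,fx=2.6,fy=2.6,interpolation=cv2.INTER_CUBIC) for x in (a[190:340,230:380],b[130:280,280:430])])[:,:,::-1])"
```

```text
time_s: 10.97
eef_pos: [0.621, -0.0962, 0.0614]
ee_rot: [-0.081, 0.997, -0.0, 0.0]
wrist_force: [0.4, 0.6, 0.4]
width: -0.003
grasp_force: 0.0
time_s: 11.8
eef_pos: [0.5895, -0.1008, 0.1196]
ee_rot: [-0.081, 0.997, 0.001, -0.003]
wrist_force: [0.4, -0.5, 0.7]
width: 0.003
grasp_force: 0.0
t 11.8 p [ 0.5895 -0.1008  0.1196] fence -0.0086 0.0171 ytool yaw 99.3 z [-0.006  0.001 -1.   ] F [ 0.4 -0.5  0.7] w 0.003
```

View pics/fell.png

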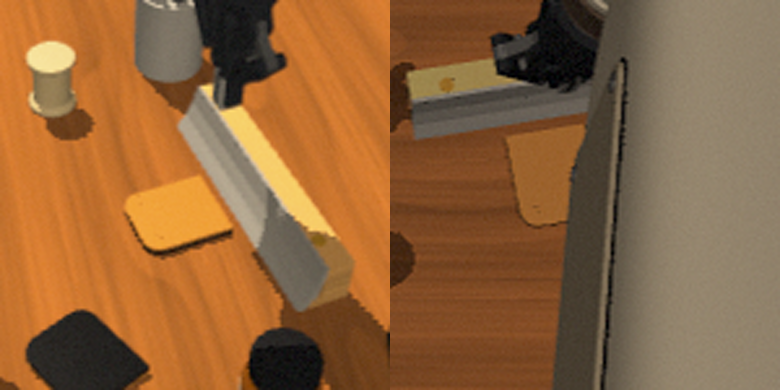

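The lift lies flat with its tan side up, just in front of the fence, at about crop (215,178) in the side view. The spool and pot stand where they were and the arm is clear. I check the centre, settle and hand in.

```bash
python3 -m creep '[{"claw":0,"translation":[0,0,3],"turn":[0,0,0]},{"claw":0,"translation":[0,0,3],"turn":[0,0,0]},{"claw":0,"translation":[0,0,3],"turn":[0,0,0]},{"claw":0,"translation":[0,0,3],"turn":[0,0,0]},{"claw":0,"translation":[0,0,3],"turn":[0,0,0]},{"claw":0,"translation":[0,0,3],"turn":[0,0,0]}]'
python3 -c "
from h import *
p=ray('side',(190+215/2.6,230+178/2.6),.008)[:2]-[.6007,-.1163];print('fence frame',p@[.987,.162],p@[-.162,.987])
print(env.hand_in())"
```

```text
time_s: 12.4
eef_pos: [0.5905, -0.101, 0.1499]
ee_rot: [-0.081, 0.997, 0.0, -0.001]
wrist_force: [-0.2, 0.3, 0.5]
width: 0.0
grasp_force: 0.0
fence frame -0.052099215692073236 0.0032235106816111666
the job is handed in; nothing more can be done
None
```

The heel lift is turned over: it lies flat with its tan side up, its centre about 52 mm in front of the fence foot, and I handed the job in at about 12.4 s; no verdict came back.

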